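# Shift the tasting tins round to free a corner of the tray

## Task

On the bakery counter's square tasting tray, the corner where the tin with the long bar handle stands is wanted for a fresh tin. Keeping the tins on the tray's floor (slide them, do not lift them), first slide the tray's tin with the tall round knob fully into the empty place, then slide the bar-handled tin fully into the place that this has freed. Leave the third tin, with the low square block on its lid, in its place.

Things in the scene. Friction and masses are not known exactly. Their poses are not given: they have to be found in the camera images.
- tray: Dark wooden tray, 196 x 196 mm inside, 220 outside, fixed on an immovable round board 336 mm across. Origin: centre of the board's underside, on the counter; x, y along the tray's sides. Floor waxed (tins slide easily, friction about 0.25), 20 mm above the origin; rim 12 mm thick, 18 mm above the floor. Four 98 x 98 mm places, no walls between (12 mm play per tin), at x, y = +-49 mm.
- tin_round: Metal tin 86 x 86 mm, light wooden lid (flat top 42 mm above the underside), about 0.3 kg, all one piece. Mid-lid dark wooden knob: upright cylinder, 26 mm diameter, 40 mm tall. Origin: centre of the underside, z up, x and y along its sides. It starts in place_a or place_b, next to the empty place. An identical spare tin stands outside the tray and is no part of the job.
- tin_bar: Metal tin 86 x 86 mm, light wooden lid (flat top 42 mm above the underside), about 0.3 kg, all one piece. Mid-lid dark wooden handle: solid bar 60 mm long (along the tin's x), 16 mm thick (y), 40 mm tall. Origin: centre of the underside, z up, x and y along its sides. It starts in place_far, diagonally across from the empty place, its x along the tray's x.
- tin_block: Metal tin 86 x 86 mm, light wooden lid (flat top 42 mm above the underside), about 0.3 kg, all one piece. On its lid only a low dark wooden block, 42 x 42 mm, 14 mm tall. Origin: centre of the underside, z up, x and y along its sides. It starts in whichever of place_a and place_b tin_round does not have, and stays there.
- place_empty (a point): Centre, at floor level, of the tray's place that is empty at the start (tray x +49, y +49 mm).
- place_far (a point): Centre, at floor level, of the place diagonally across from the empty one, where the bar-handled tin starts (tray x -49, y -49 mm).
- place_a (a point): Centre, at floor level, of the place at tray x +49, y -49 mm.
- place_b (a point): Centre, at floor level, of the place at tray x -49, y +49 mm.
There are look-alikes about, which are no part of the job. What is shaped like the tin_bar but blue or turquoise is not meant.

How it is judged:
By the outcome, as a careful person would: the job done as asked, in the order asked, and still so for the second after the job is handed in, with the robot touching nothing.
It also fails if it takes over 43 s, if anything falls off the work surface, if the arm or the gripper's body presses on something with over 40 N, if the wrist force passes 120 N, or if a joint passes its speed limit or range.

## Robot

A 6-joint arm with a two-finger parallel gripper is mounted at the origin on the work surface. World frame = base frame: x ahead of the robot, y to its left, z up, the work surface at z = 0. Lengths are in m, angles in degrees, forces in N, time in s.
With the tool pointing down it reaches from about 0.25 to 0.8 m from the base axis. Payload 8.5 kg.
Tool frame: the origin (TCP) lies on the centre line of the jaws, within the pads' length; the fingertips stand 8 mm ahead of it and the grasp point (between the pads) lies 11 mm behind it (finger_overhang is the distance from the TCP to the fingertips, in m); z points along the fingers, y is the line along which they close (so a half turn about z gives the same grasp; the last joint's range is limited). The gripper opens to 85 mm and grips with 20 to 120 N. Pads are 22 mm wide; open, the fingers measure 114 mm over their backs; the gripper's body (76 mm by 85 mm) begins 54 mm behind the grasp point. The pads swing forward as they close: fully open they stand 13 mm farther back than shut.
Start: joints at [69.672, 13.648, -0.773, 75.585, 0, 90], TCP at [0.182, 0.492, 0.239] pointing down, gripper open.
Joint ranges: [-152.45, 152.45], [-59.26, 108.67], [-65.41, 83.53], [-104.44, 129.93], [-82.83, 76.93], [-180, 180]. Speed limits (degrees/s): [127.2, 127.2, 159.86, 180, 180, 180].

## Interface

Orientations are given as a 3x3 rotation matrix whose columns are the frame's x, y, z axes.
In Python, from cell import * gives the robot as it stands.
- The arm moves only by the tool step_arm, never from a script. Its arguments are lists of equal length, an entry for each row: "rot": the turn, a rotation vector about the tool's x, y, z in rad, a list of three; "slide": the shift along the tool's x, y, z in mm, a list of three; "jaw": the gripper's target within -1 to 1 (fully open at 1, half-way at 0, shut at -1). A call has 1 to 10 rows; each row shifts and turns the commanded pose from where the row before left it, along the tool's axes as they then stand; what a row does not reach is not made up. A row lasts 1/12 s, in which the tool goes at most 41.7 mm and 7.16 degrees, less where a joint would pass 70% of its speed; a pose out of reach is approached as far as the arm can. A call is refused whole if a number of a shift passes 41.7 or a number of a turn 0.125, either way. A call with a gripper value outside its range is refused whole. The fingers move at their own pace and stop on an object; "newtons" is the grip in N (left out, the last holds). Time passes only in rows, so rows that do not move let the fingers close. It gives the time, the measured TCP pose, the force, the opening and the grip force at its end, in the units of the state.
- get_state(): the state, without advancing time (a new reading comes with each control period).
- capture(name): name is "scene" or "top"; returns a dict with "pixels" (384x512x3 uint8, red, green, blue), "camera_matrix" (3x3 intrinsics, pixels), "world_from_camera" (4x4, takes a point from camera to world coordinates). Camera axes: x right, y down, z forward; pixel columns grow to the right and rows downward; lengths in m; the calibration is good to about 2 mm. A picture is of the moment at which its call begins. There is no depth.
- close_job(): hands the job in; it is judged then, once.
The state is a dict: "t": time; "joints": joint angles; "dq": joint speeds; "joint_torque": joint torques, N m; "eef_pos": TCP position; "eef_rot": TCP orientation; "ft_force": force on the tool from outside, world axes, zero at the start; "ft_torque": the same for the moment, N m; "opening": finger opening in m; "grasp_force": force on a finger pad.
Only numpy, scipy, OpenCV 4.12 (cv2) and the standard library are available. Lean on these libraries where they do the work, as an engineer would, in place of code of your own. Each camera call takes 0.05 s, during which the arm holds its last target. There are 200 camera calls.

## Working session

There is one attempt and no reset: what is moved stays moved. The work goes in short steps, Python scripts to look and compute and a tool call to move; the robot and the scene stay as the last step left them, time stands still between calls to the robot, and variables do not carry over. Pictures are saved under pics/ and viewed, at most 10 in all, crops included, and the job is handed in when it is done.

Besides the shell and the picture viewer there is one more tool, called after "Call:" in YAML: its name, and indented under it one key for each argument. step_arm: Moves the arm, as the interface text tells. Its arguments: {"type":"object","properties":{"rot":{"type":"array","items":{"type":"array","items":{"type":"number"}}},"slide":{"type":"array","items":{"type":"array","items":{"type":"number"}}},"jaw":{"type":"array","items":{"type":"number"}},"newtons":{"type":"number"}},"required":["rot","slide","jaw"]}

```bash
mkdir -p pics; ls; python3 - <<'E'
from cell import *
import cv2,numpy as np
for n in("top","scene"):
    c=capture(n); cv2.imwrite(f"pics/{n}0.png",cv2.resize(c["pixels"][:,:,::-1],(768,576),interpolation=cv2.INTER_CUBIC)); np.savez(f"{n}0.npz",**c)
    print(c["camera_matrix"].round(1).tolist(),c["world_from_camera"].round(4).tolist())
s=get_state();print(s)
E
```

```text
pics
[[360.4, 0.0, 258.7], [0.0, 360.4, 188.4], [0.0, 0.0, 1.0]] [[-0.1072, -0.9693, 0.2215, 0.3081], [-0.9942, 0.1049, -0.0224, 0.0145], [-0.0016, -0.2226, -0.9749, 1.0688], [0.0, 0.0, 0.0, 1.0]]
[[362.5, 0.0, 254.7], [0.0, 362.5, 191.8], [0.0, 0.0, 1.0]] [[-0.8617, 0.2738, -0.4271, 0.9628], [0.5072, 0.4451, -0.738, 0.727], [-0.012, -0.8526, -0.5224, 0.5766], [0.0, 0.0, 0.0, 1.0]]
{'t': 0.1, 'joints': array([ 6.96705162e+01,  1.36792595e+01, -8.10462166e-01,  7.55831905e+01,
        1.32135901e-04,  9.00002769e+01]), 'dq': array([-0.0209921 , -0.13809303,  0.14228198,  0.04322621, -0.09856439,
       -0.03838885]), 'joint_torque': array([-1.40342494e-03, -5.39719248e+01,  3.46998668e+01,  1.34476766e-02,
       -1.32721107e-04,  9.14066902e-06]), 'eef_pos': array([0.18227607, 0.49198002, 0.23873718]), 'eef_rot': array([[-9.37708601e-01,  3.47422485e-01, -4.44272270e-04],
       [ 3.47422769e-01,  9.37707842e-01, -1.19248914e-03],
       [ 2.30005360e-06, -1.27255762e-03, -9.99999190e-01]]), 'ft_force': array([ 0.68946781, -1.62888815,  0.04246469]), 'ft_torque': array([-0.01210735,  0.03587851, -0.04362906]), 'grasp_force': 0.0, 'opening': 0.08501497701264661}
```

View pics/top0.png

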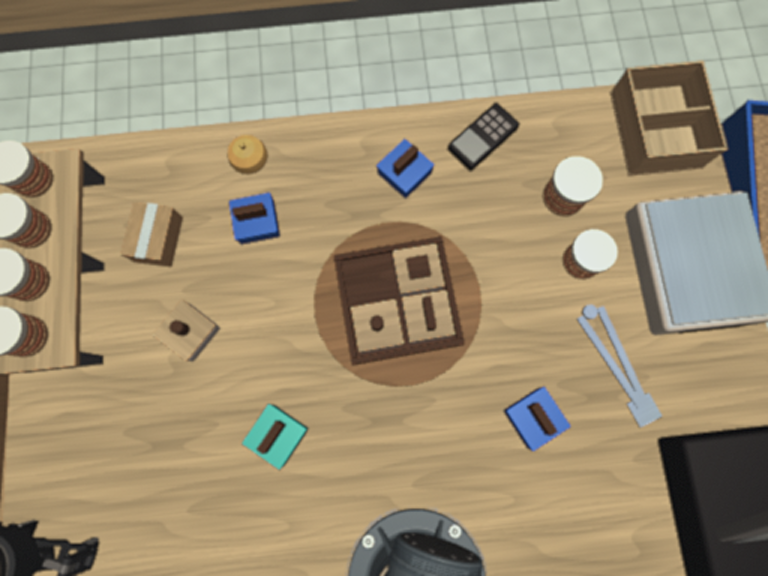

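View pics/scene0.png

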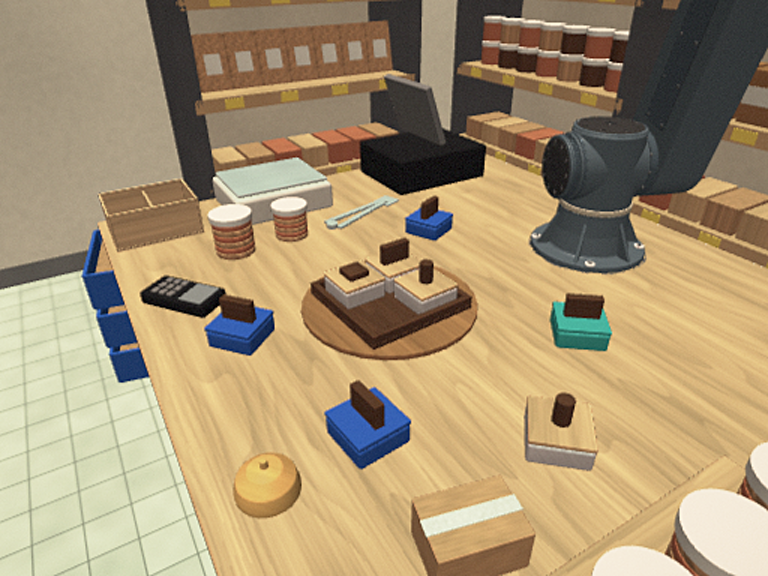

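The top view shows the tray at (400,300): round knob at (377,323), bar at (430,314), block at (418,267) and the empty place at (368,278). There are two candidates for the round-knob tin, (377,323) in the tray and (180,327) on the counter. The first fits because it is in the tray next to the empty place; the other is the spare. The bar tin is the wooden one at (430,314), since the other bar-handled ones are blue or turquoise. I'll measure and confirm with a crop.

```bash
cat > h.py <<'E'
import numpy as np,cv2
def ray(c,uv,z):
    K,T=c["camera_matrix"],c["world_from_camera"]
    d=T[:3,:3]@np.linalg.solve(K,[uv[0],uv[1],1]);o=T[:3,3]
    return (o+d*(z-o[2])/d[2])[:2]
def proj(c,p):
    T=np.linalg.inv(c["world_from_camera"]);q=c["camera_matrix"]@(T[:3,:3]@np.array(p)+T[:3,3]);return q[:2]/q[2]
def warp(c,z,x0,x1,y0,y1,s=2000):
    """metric image of plane z: col = (y1-y)*s, row=(x1-x)*s"""
    P=[(x1,y1),(x1,y0),(x0,y0),(x0,y1)]
    w,h=int((y1-y0)*s),int((x1-x0)*s)
    H=cv2.getPerspectiveTransform(np.float32([proj(c,(*p,z)) for p in P]),np.float32([(0,0),(w,0),(w,h),(0,h)]))
    return cv2.warpPerspective(c["pixels"],H,(w,h),flags=cv2.INTER_CUBIC)
E
python3 - <<'E'
from h import *
c=dict(np.load("top0.npz"));im=c["pixels"]
ctr=[ray(c,(400/1.5,300/1.5),0.038)];print(ctr)
hsv=cv2.cvtColor(im,cv2.COLOR_RGB2HSV)
v=hsv[:,:,2].copy();roi=np.zeros_like(v);cv2.circle(roi,(266,202),56,255,-1)
for p in [(268,200),(245,185),(250,170),(300,195),(215,200),(251,216),(255,222)]: print(p,hsv[p[1],p[0]])
m=((v<105)&(roi>0)).astype(np.uint8)
pts=cv2.findNonZero(m);r=cv2.minAreaRect(pts);b=cv2.boxPoints(r)
print(r);W=np.array([ray(c,p,0.038) for p in b]);print(W.round(4).tolist(),W.mean(0),[np.linalg.norm(W[i]-W[i-1]) for i in range(4)])
crop=cv2.resize(im[150:252,210:322],None,fx=5.5,fy=5.5,interpolation=cv2.INTER_CUBIC)
for p in b: cv2.circle(crop,tuple(int(t) for t in ((p-[210,150])*5.5)),4,(255,0,0),1)
cv2.imwrite("pics/crop.png",crop[:,:,::-1])
E
```

```text
[array([ 0.50516983, -0.02848203])]
(268, 200) [ 15 103 154]
(245, 185) [ 12 104  76]
(250, 170) [ 10 106  70]
(300, 195) [ 10 108  78]
(215, 200) [ 15 119 137]
(251, 216) [ 11 106  82]
(255, 222) [ 18  85 175]
((265.4684143066406, 199.57228088378906), (74.76111602783203, 76.46768951416016), 79.91940307617188)
[[0.6114, 0.0952], [0.6286, -0.1325], [0.4061, -0.141], [0.3914, 0.0765]] [ 0.50940241 -0.02544736] [np.float64(0.2207713627160619), np.float64(0.22832798847235436), np.float64(0.2226711410588738), np.float64(0.2179638343780983)]
```

View pics/crop.png

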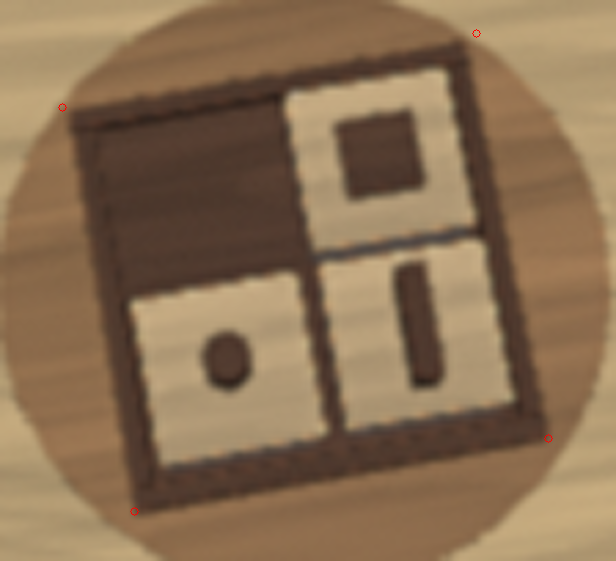

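Confirmed by the crop: round-knob tin lower left (crop 227,360), bar tin lower right (418,325), block tin upper right, empty place upper left. Next I'll measure the lids, plus the knob and bar tops.

```bash
python3 - <<'E'
from h import *
c=dict(np.load("top0.npz"))
f=lambda p:(p[0]/5.5+210-.4,p[1]/5.5+150-.4)
C=[f(p) for p in [(72,118),(463,42),(548,432),(135,515)]]
W=np.array([ray(c,p,z) for p,z in zip(C,(.038,.038,.03,.03))]);print("tray",W.round(4).tolist(),W.mean(0),[round(float(np.linalg.norm(W[i]-W[i-1])),4) for i in range(4)])
print("yaw far edge",np.degrees(np.arctan2(-(W[1]-W[0])[0],(W[1]-W[0])[1]))," left",np.degrees(np.arctan2(*(W[0]-W[3])[::-1])))
x0,x1,y0,y1=.36,.66,-.18,.12
for z in(.062,.102):
    w=warp(c,z,x0,x1,y0,y1);v=cv2.cvtColor(w,cv2.COLOR_RGB2HSV)[:,:,2]
    if z==.062:
        m=(v>128).astype(np.uint8)
        cv2.morphologyEx(m,cv2.MORPH_OPEN,np.ones((9,9)),m)
        lo,hi=60,110
    else: m=(v<118).astype(np.uint8);lo,hi=10,80
    k,_=cv2.findContours(m,cv2.RETR_CCOMP,cv2.CHAIN_APPROX_NONE)
    for q in k:
        r=cv2.minAreaRect(q);s=sorted(r[1])
        if s[0]/2>lo and s[1]/2<hi: print(z,"x %.4f y %.4f"%(x1-r[0][1]/2000,y1-r[0][0]/2000),np.array(r[1])/2,"yaw %.1f"%-r[2], [ (round(x1-b[1]/2000,3),round(y1-b[0]/2000,3)) for b in cv2.boxPoints(r)])
E
```

```text
tray [[0.6061, 0.0914], [0.6259, -0.1238], [0.4114, -0.1416], [0.3917, 0.0777]] [ 0.50877116 -0.02405805] [0.2148, 0.2161, 0.2153, 0.2201]
yaw far edge -174.73322669815641  left 3.668222864501508
0.062 x 0.4588 y 0.0213 [88.12988281 88.07537079] yaw -85.5 [(np.float32(0.499), np.float32(0.069)), (np.float32(0.506), np.float32(-0.019)), (np.float32(0.418), np.float32(-0.026)), (np.float32(0.411), np.float32(0.062))]
0.062 x 0.4664 y -0.0759 [87.77726746 87.72770691] yaw -86.8 [(np.float32(0.508), np.float32(-0.03)), (np.float32(0.513), np.float32(-0.117)), (np.float32(0.425), np.float32(-0.122)), (np.float32(0.42), np.float32(-0.035))]
0.062 x 0.5600 y -0.0680 [87.3296051  88.29646301] yaw -86.4 [(np.float32(0.601), np.float32(-0.021)), (np.float32(0.606), np.float32(-0.109)), (np.float32(0.519), np.float32(-0.115)), (np.float32(0.514), np.float32(-0.027))]
0.102 x 0.4555 y 0.0215 [29. 23.] yaw -90.0 [(np.float32(0.47), np.float32(0.033)), (np.float32(0.47), np.float32(0.01)), (np.float32(0.441), np.float32(0.01)), (np.float32(0.441), np.float32(0.033))]
0.102 x 0.4634 y -0.0745 [63.17338943 18.68058014] yaw -87.1 [(np.float32(0.495), np.float32(-0.064)), (np.float32(0.495), np.float32(-0.082)), (np.float32(0.432), np.float32(-0.085)), (np.float32(0.431), np.float32(-0.067))]
0.102 x 0.5521 y -0.0659 [41.8602829  40.57666397] yaw -86.7 [(np.float32(0.572), np.float32(-0.044)), (np.float32(0.574), np.float32(-0.085)), (np.float32(0.532), np.float32(-0.087)), (np.float32(0.53), np.float32(-0.047))]
```

Call:
step_arm:
  rot:
    - [0, 0, -0.107]
    - [0, 0, -0.107]
    - [0, 0, -0.107]
    - [0, 0, -0.108]
    - [0, 0, 0]
    - [0, 0, 0]
    - [0, 0, 0]
    - [0, 0, 0]
    - [0, 0, 0]
    - [0, 0, 0]
  slide:
    - [0, 0, 0]
    - [0, 0, 0]
    - [0, 0, 0]
    - [0, 0, 0]
    - [-17, -35, 0]
    - [-17, -35, 0]
    - [-17, -35, 0]
    - [-17, -35, 0]
    - [-17, -35, 0]
    - [-17, -35, 0]
  jaw: [0.2, 0.2, 0.2, 0.2, 0.2, 0.2, 0.2, 0.2, 0.2, 0.2]
  newtons: 50

```text
t: 0.93
eef_pos: [0.2999, 0.2887, 0.2391]
eef_rot: [[-0.997, -0.075, -0.0], [-0.075, 0.997, -0.0], [0.0, -0.0, -1.0]]
ft_force: [0.8, 0.9, -0.0]
opening: 0.0514
grasp_force: 0.0
```

Call:
step_arm:
  rot:
    - [0, 0, 0]
    - [0, 0, 0]
    - [0, 0, 0]
    - [0, 0, 0]
    - [0, 0, 0]
    - [0, 0, 0]
    - [0, 0, 0]
    - [0, 0, 0]
    - [0, 0, 0]
    - [0, 0, 0]
  slide:
    - [-17, -35, 0]
    - [-17, -35, 0]
    - [-17, -35, 0]
    - [-17, -35, 0]
    - [-17, -35, 0]
    - [-17, -35, 0]
    - [-17, -35, 0]
    - [-17, -35, 0]
    - [0, 0, 0]
    - [0, 0, 0]
  jaw: [0.2, 0.2, 0.2, 0.2, 0.2, 0.2, 0.2, 0.2, 0.2, 0.2]

```text
t: 1.77
eef_pos: [0.4564, 0.0195, 0.2387]
eef_rot: [[-0.998, -0.07, -0.001], [-0.07, 0.998, -0.0], [0.001, -0.0, -1.0]]
ft_force: [-0.5, 0.6, -0.6]
opening: 0.0514
grasp_force: 0.0
```

Call:
step_arm:
  rot:
    - [0, 0, 0]
    - [0, 0, 0]
    - [0, 0, 0]
    - [0, 0, 0]
    - [0, 0, 0]
    - [0, 0, 0]
    - [0, 0, 0]
    - [0, 0, 0]
  slide:
    - [-1, 1, 25]
    - [-1, 1, 25]
    - [0, 0, 25]
    - [0, 0, 25]
    - [0, 0, 25]
    - [0, 0, 20]
    - [0, 0, 14]
    - [0, 0, 0]
  jaw: [0.2, 0.2, 0.2, 0.2, 0.2, 0.2, 0.2, 0.2]

```text
t: 2.43
eef_pos: [0.4552, 0.0245, 0.0779]
eef_rot: [[-0.997, -0.076, -0.005], [-0.076, 0.997, -0.0], [0.005, 0.0, -1.0]]
ft_force: [0.5, 0.4, -0.3]
opening: 0.0517
grasp_force: 0.0
```

Call:
step_arm:
  rot:
    - [0, 0, 0]
    - [0, 0, 0]
    - [0, 0, 0]
    - [0, 0, 0]
    - [0, 0, 0]
    - [0, 0, 0]
    - [0, 0, 0]
    - [0, 0, 0]
  slide:
    - [0, 0, 0]
    - [0, 0, 0]
    - [0, 0, 0]
    - [0, 0, 0]
    - [0, 0, 0]
    - [0, 0, 0]
    - [0, 0, 0]
    - [0, 0, 0]
  jaw: [-1, -1, -1, -1, -1, -1, -1, -1]
  newtons: 40

```text
t: 3.1
eef_pos: [0.4586, 0.0237, 0.0814]
eef_rot: [[-0.997, -0.074, 0.002], [-0.074, 0.997, 0.001], [-0.002, 0.001, -1.0]]
ft_force: [-1.0, 1.7, 7.1]
opening: 0.0248
grasp_force: 40.1
```

Call:
step_arm:
  rot:
    - [0, 0, 0]
    - [0, 0, 0]
    - [0, 0, 0]
    - [0, 0, 0]
    - [0, 0, 0]
    - [0, 0, 0]
    - [0, 0, 0]
    - [0, 0, 0]
    - [0, 0, 0]
    - [0, 0, 0]
  slide:
    - [-5, 0, 0]
    - [-10, 0, 0]
    - [-10, 0, 0]
    - [-10, -1, 0]
    - [-10, 0, 0]
    - [-10, -1, 0]
    - [-10, 0, 0]
    - [-10, 0, 0]
    - [-5, 0, 0]
    - [0, 0, 0]
  jaw: [-1, -1, -1, -1, -1, -1, -1, -1, -1, -1]

```text
t: 3.93
eef_pos: [0.5398, 0.0273, 0.0814]
eef_rot: [[-0.997, -0.074, 0.003], [-0.074, 0.997, -0.0], [-0.003, -0.0, -1.0]]
ft_force: [2.6, -0.3, 4.5]
opening: 0.0247
grasp_force: 39.9
```

```bash
python3 - <<'E'
from cell import *
from h import *
c=capture("scene");cv2.imwrite("pics/s1.png",cv2.resize(c["pixels"][140:260,180:340,::-1],None,fx=4.5,fy=4.5,interpolation=cv2.INTER_CUBIC))
print(get_state()["eef_pos"],get_state()["ft_force"])
E
```

```text
[0.53965315 0.02730098 0.08145677] [1.78904223 0.05314844 5.16269855]
```

View pics/s1.png

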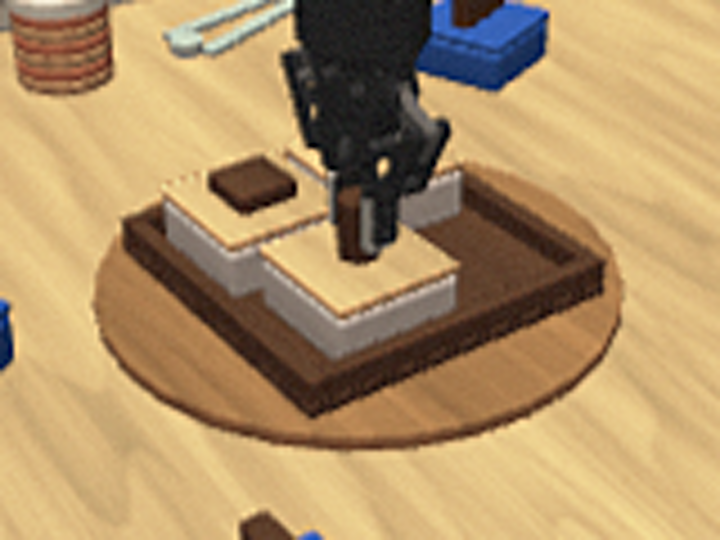

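The tin is flat on the floor, about 15 mm short of the far rim gap. I'll finish the slide, release and rise.

Call:
step_arm:
  rot:
    - [0, 0, 0]
    - [0, 0, 0]
    - [0, 0, 0]
    - [0, 0, 0]
    - [0, 0, 0]
  slide:
    - [-5, 0, 0]
    - [-5, 0, 0]
    - [-5, 0, 0]
    - [0, 0, 0]
    - [0, 0, 0]
  jaw: [-1, -1, -1, -1, -1]

```text
t: 4.4
eef_pos: [0.5541, 0.0284, 0.0815]
eef_rot: [[-0.997, -0.074, 0.003], [-0.074, 0.997, -0.0], [-0.003, -0.0, -1.0]]
ft_force: [1.3, 0.6, 6.1]
opening: 0.0246
grasp_force: 40.0
```

Call:
step_arm:
  rot:
    - [0, 0, 0]
    - [0, 0, 0]
    - [0, 0, 0]
    - [0, 0, 0]
    - [0, 0, 0]
    - [0, 0, 0]
    - [0, 0, 0]
    - [0, 0, 0]
    - [0, 0, 0]
    - [0, 0, 0]
  slide:
    - [0, 0, 0]
    - [0, 0, 0]
    - [0, 0, 0]
    - [0, 0, 0]
    - [0, 0, -10]
    - [0, 0, -15]
    - [0, 0, -20]
    - [0, 0, -30]
    - [0, 0, -30]
    - [0, 0, 0]
  jaw: [0.2, 0.2, 0.2, 0.2, 0.2, 0.2, 0.2, 0.2, 0.2, 0.2]

```text
t: 5.23
eef_pos: [0.5552, 0.0286, 0.1915]
eef_rot: [[-0.997, -0.074, 0.008], [-0.074, 0.997, 0.0], [-0.008, -0.0, -1.0]]
ft_force: [0.8, 0.7, 0.2]
opening: 0.0511
grasp_force: 0.0
```

Call:
step_arm:
  rot:
    - [0, 0, 0]
    - [0, 0, 0]
    - [0, 0, 0]
    - [0, 0, 0]
    - [0, 0, 0]
    - [0, 0, 0]
  slide:
    - [0, 40, 0]
    - [0, 40, 0]
    - [0, 40, 0]
    - [0, 40, 0]
    - [0, 40, 0]
    - [0, 0, 0]
  jaw: [0.2, 0.2, 0.2, 0.2, 0.2, 0.2]

```text
t: 5.73
eef_pos: [0.5373, 0.234, 0.1857]
eef_rot: [[-0.997, -0.079, 0.001], [-0.079, 0.997, 0.002], [-0.001, 0.002, -1.0]]
ft_force: [-0.4, -0.2, 0.8]
opening: 0.0513
grasp_force: 0.0
```

```bash
cat > m.py <<'E'
from cell import *
from h import *
import sys
c=capture("top");cv2.imwrite(f"pics/{sys.argv[1]}.png",cv2.resize(c["pixels"][140:260,200:340,::-1],None,fx=4.5,fy=4.5,interpolation=cv2.INTER_CUBIC))
x0,x1,y0,y1=.36,.66,-.18,.12
v=cv2.cvtColor(warp(c,.062,x0,x1,y0,y1),cv2.COLOR_RGB2HSV)[:,:,2]
m=cv2.morphologyEx((v>128).astype(np.uint8),cv2.MORPH_OPEN,np.ones((9,9)))
for q in cv2.findContours(m,cv2.RETR_EXTERNAL,cv2.CHAIN_APPROX_NONE)[0]:
    r=cv2.minAreaRect(q);s=sorted(r[1])
    if s[0]/2>60 and s[1]/2<110:
        p=np.array([x1-r[0][1]/2000,y1-r[0][0]/2000]);d=p-[.509,-.024]
        print("world",p.round(4),"tray",(d@[[.997,-.075],[.075,.997]]).round(4),"yaw",round(90-r[2],1),np.array(r[1])/2)
print(get_state()["eef_pos"],get_state()["ft_force"])
E
python3 m.py t1
```

```text
[0.53735864 0.23137909 0.18552984] [-0.00843276 -0.83601164  0.7412014 ]
```

View pics/t1.png

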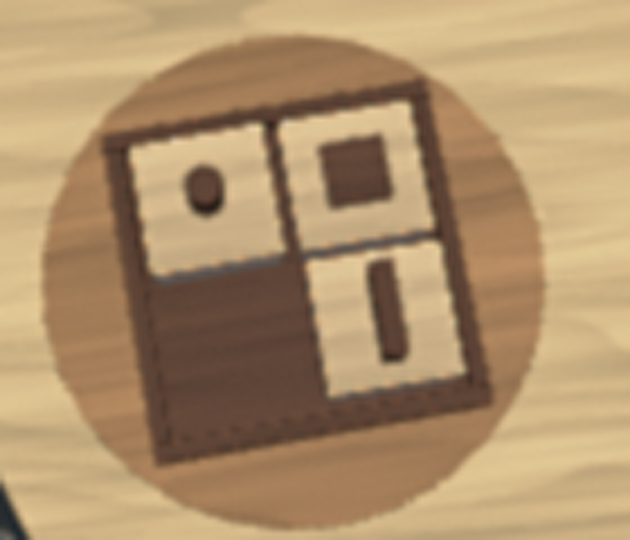

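The picture shows the round-knob tin at (205,190) in the formerly empty corner, level with the block tin. The freed place at (235,365) is clear, and the bar stands at (388,310). On to the bar.

Call:
step_arm:
  rot:
    - [0, 0, 0]
    - [0, 0, 0]
    - [0, 0, 0]
    - [0, 0, 0]
    - [0, 0, 0]
    - [0, 0, 0]
    - [0, 0, 0]
    - [0, 0, 0]
    - [0, 0, 0]
    - [0, 0, 0]
  slide:
    - [11, -35, 0]
    - [12, -38, 0]
    - [12, -38, 0]
    - [12, -38, 0]
    - [12, -38, 0]
    - [12, -38, 0]
    - [12, -38, 0]
    - [11, -38, 0]
    - [0, 0, 0]
    - [0, 0, 0]
  jaw: [0, 0, 0, 0, 0, 0, 0, 0, 0, 0]

```text
t: 6.62
eef_pos: [0.4657, -0.0818, 0.1859]
eef_rot: [[-0.998, -0.069, 0.0], [-0.069, 0.998, -0.0], [-0.0, -0.0, -1.0]]
ft_force: [0.4, 0.1, -0.3]
opening: 0.0427
grasp_force: 0.0
```

Call:
step_arm:
  rot:
    - [0, 0, 0]
    - [0, 0, 0]
    - [0, 0, 0]
    - [0, 0, 0]
    - [0, 0, 0]
    - [0, 0, 0]
    - [0, 0, 0]
  slide:
    - [0, 6, 0]
    - [0, 0, 25]
    - [0, 0, 25]
    - [0, 0, 25]
    - [0, 0, 20]
    - [0, 0, 10]
    - [0, 0, 0]
  jaw: [0, 0, 0, 0, 0, 0, 0]

```text
t: 7.2
eef_pos: [0.4647, -0.0713, 0.0782]
eef_rot: [[-0.997, -0.077, -0.004], [-0.077, 0.997, 0.001], [0.004, 0.001, -1.0]]
ft_force: [-0.7, -0.2, 0.2]
opening: 0.0428
grasp_force: 0.0
```

Call:
step_arm:
  rot:
    - [0, 0, 0]
    - [0, 0, 0]
    - [0, 0, 0]
    - [0, 0, 0]
    - [0, 0, 0]
    - [0, 0, 0]
    - [0, 0, 0]
    - [0, 0, 0]
  slide:
    - [0, 0, 0]
    - [0, 0, 0]
    - [0, 0, 0]
    - [0, 0, 0]
    - [0, 0, 0]
    - [0, 0, 0]
    - [0, 0, 0]
    - [0, 0, 0]
  jaw: [-1, -1, -1, -1, -1, -1, -1, -1]
  newtons: 40

```text
t: 7.87
eef_pos: [0.4669, -0.0732, 0.0813]
eef_rot: [[-0.997, -0.074, 0.002], [-0.074, 0.997, 0.0], [-0.002, 0.0, -1.0]]
ft_force: [0.2, 2.4, 6.9]
opening: 0.0154
grasp_force: 40.5
```

Call:
step_arm:
  rot:
    - [0, 0, 0]
    - [0, 0, 0]
    - [0, 0, 0]
    - [0, 0, 0]
    - [0, 0, 0]
    - [0, 0, 0]
    - [0, 0, 0]
    - [0, 0, 0]
    - [0, 0, 0]
    - [0, 0, 0]
  slide:
    - [1, 5, 0]
    - [1, 10, 0]
    - [1, 11, 0]
    - [0, 11, 0]
    - [0, 11, 0]
    - [0, 11, 0]
    - [0, 11, 0]
    - [0, 10, 0]
    - [0, 10, 0]
    - [0, 5, 0]
  jaw: [-1, -1, -1, -1, -1, -1, -1, -1, -1, -1]

```text
t: 8.7
eef_pos: [0.4569, 0.0217, 0.0813]
eef_rot: [[-0.997, -0.074, 0.002], [-0.074, 0.997, -0.001], [-0.002, -0.001, -1.0]]
ft_force: [0.0, -2.8, 6.0]
opening: 0.0158
grasp_force: 40.5
```

Call:
step_arm:
  rot:
    - [0, 0, 0]
    - [0, 0, 0]
    - [0, 0, 0]
  slide:
    - [0, 0, 0]
    - [0, 0, 0]
    - [0, 0, 0]
  jaw: [-1, -1, -1]

```text
t: 8.95
eef_pos: [0.4569, 0.0217, 0.0813]
eef_rot: [[-0.997, -0.074, 0.002], [-0.074, 0.997, 0.001], [-0.002, 0.001, -1.0]]
ft_force: [-0.9, 3.2, 6.5]
opening: 0.0155
grasp_force: 40.5
```

Call:
step_arm:
  rot:
    - [0, 0, 0]
    - [0, 0, 0]
    - [0, 0, 0]
    - [0, 0, 0]
    - [0, 0, 0]
    - [0, 0, 0]
    - [0, 0, 0]
    - [0, 0, 0]
    - [0, 0, 0]
    - [0, 0, 0]
  slide:
    - [0, 0, 0]
    - [0, 0, 0]
    - [0, 0, 0]
    - [0, 0, 0]
    - [0, 0, -10]
    - [0, 0, -15]
    - [0, 0, -20]
    - [0, 0, -30]
    - [0, 0, -30]
    - [0, 0, 0]
  jaw: [0.2, 0.2, 0.2, 0.2, 0.2, 0.2, 0.2, 0.2, 0.2, 0.2]

```text
t: 9.78
eef_pos: [0.4584, 0.0213, 0.1901]
eef_rot: [[-0.997, -0.074, 0.007], [-0.074, 0.997, 0.0], [-0.007, -0.0, -1.0]]
ft_force: [0.8, 0.5, 0.7]
opening: 0.0513
grasp_force: 0.0
```

Call:
step_arm:
  rot:
    - [0, 0, 0]
    - [0, 0, 0]
    - [0, 0, 0]
    - [0, 0, 0]
    - [0, 0, 0]
    - [0, 0, 0]
  slide:
    - [0, 38, 0]
    - [0, 40, 0]
    - [0, 40, 0]
    - [0, 40, 0]
    - [0, 40, 0]
    - [0, 0, 0]
  jaw: [0.2, 0.2, 0.2, 0.2, 0.2, 0.2]

```text
t: 10.28
eef_pos: [0.4409, 0.2244, 0.1848]
eef_rot: [[-0.997, -0.079, 0.0], [-0.079, 0.997, 0.002], [-0.0, 0.002, -1.0]]
ft_force: [-1.4, 0.1, 0.1]
opening: 0.0513
grasp_force: 0.0
```

```bash
python3 m.py t2
```

```text
[0.44082987 0.22181961 0.18466918] [ 0.25710726 -0.42536902  0.10583313]
```

View pics/t2.png

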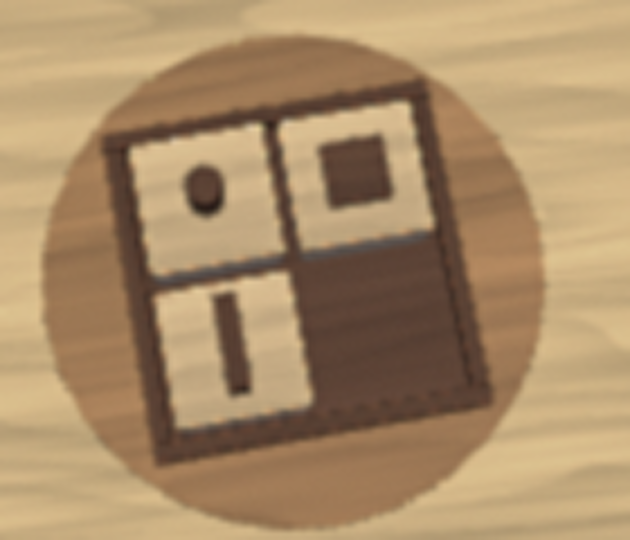

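The bar tin now sits at (235,345) in the freed place and its old corner (385,325) is empty. The round tin at (205,190) and the block tin at (357,172) have not moved, and the gripper is clear. Handing in.

```bash
python3 -c "
from cell import *
print(close_job())"
```

```text
the job is handed in; nothing more can be done
None
```

I slid the round-knob tin into the empty place, then the bar-handled tin into the place it freed, left the block tin in its place, and handed the job in at about 10.3 s.

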